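Push the tip box into the loading lane

TASK

Push the closed pipette tip box along the desk, long way in, into the loading lane between the two low guide rails until its front end is right up against the stop at the lane's far end, then take the hand away. The rails carry aligned light barriers, so neither the box nor the hand may touch either rail; it has to go in straight and centred. Only push it: never lift or tip it, do not ram the stop, and leave the beaker, the loose screw cap and the memory stick alone.

Things in the scene. Friction and masses are not known exactly. Their poses are not given: they have to be found in the camera images.
- tip_box: closed pipette tip box to be pushed, grey plastic base with white lid, a plain block 88 mm (its x) by 116 mm (its y) by 64 mm high with flat upright sides, 0.2 to 0.45 kg; too wide to grip. Origin at the centre of its underside, z up. It stands loose on the desk in front of the lane's opening, some way off the lane's centre line and turned by up to about 9 degrees from it; its +y end goes in first.
- lane: loading lane fixed to the desk: two straight parallel aluminium rails and a stop, no floor of its own (the box slides on the desk). Origin on the desk, on the lane's centre line, midway along the rails; its y is the direction of travel, x across the lane, z up. Clear width between the rails 106 mm (x from -53 to +53 mm), rails 200 mm long (y from -100 to +100 mm). The box home has its origin at x = 0, y = +42 mm in this frame.
- near_rail: the guide rail on the robot's side, x from -67 to -53 mm, y from -100 to +100 mm in the lane's frame, 18 mm high (screw heads to 21 mm); its origin is the lane's origin. Not to be touched.
- far_rail: the guide rail away from the robot, x from +53 to +67 mm, y from -100 to +100 mm in the lane's frame, 18 mm high (screw heads to 21 mm); its origin is the lane's origin. Not to be touched.
- stop: rigid cross bar that closes the far end of the lane, 26 mm high, its rubber-padded face at y = +100 mm in the lane's frame; its origin is the lane's origin.
- lane_mouth (a point): middle of the lane's opening, on the desk, between the rails' rounded ends (y = -100 mm in the lane's frame)
- stop_face (a point): foot of the middle of the stop's face, on the desk, where the middle of the box's front end arrives (y = +100 mm in the lane's frame)
- beaker: empty clear beaker, 72 mm wide, 94 mm high, standing beyond the stop; origin at the centre of its underside; a bystander
- loose_cap: screw cap lying alone beyond the stop, 32 mm wide, 14 mm high; origin at the centre of its underside; a bystander
- usb_stick: grey memory stick 18 x 53 x 8 mm lying at the front right of the desk; origin at its underside near its centre; a bystander

How it is judged:
By the outcome, as a careful person would: the job done as asked, in the order asked, and still so for the second after the job is handed in, with the robot touching nothing.
It also fails if it takes over 72 s, if anything falls off the work surface, if the arm or the gripper's body presses on something with over 40 N, if the wrist force passes 120 N, or if a joint passes its speed limit or range.

ROBOT

A 6-joint arm with a two-finger parallel gripper is mounted at the origin on a cart in front of the work surface, level with it; the furniture and walls round the work are solid. World frame = base frame: x ahead of the robot, y to its left, z up, the work surface at z = 0. Lengths are in mm, angles in rad, forces in N, time in s.
With the tool pointing down it reaches from about 300 to 775 mm from the base axis. Payload 14.6 kg.
Tool frame: the origin (TCP) lies between the finger pads; the fingertips stand 19 mm ahead of it and the grasp point (between the pads) is the TCP; z points along the fingers, y is the line along which they close (so a half turn about z gives the same grasp; the last joint's range is limited). The gripper opens to 94 mm and grips with 3 to 60 N. Pads are 16 mm wide; open, the fingers measure 119 mm over their backs; the gripper's body (75 mm by 177 mm) begins 78 mm behind the grasp point.
Start: joints at [-1.282, 0.3, 1.521, -0, 1.321, -0.067], TCP at [191.58, -515.545, 224.446] pointing down, gripper open.
Joint ranges: [-3.03, 3.03], [-0.79, 2.21], [0.23, 2.52], [-1.04, 4.18], [0, 3.07], [-2.55, 2.55]. Speed limits (rad/s): [2.22, 2.22, 2.57, 3.14, 3.14, 3.14].

INTERFACE

Orientations are given as [roll, pitch, yaw] about the fixed x, y, z axes, in that order (R = Rz(yaw) Ry(pitch) Rx(roll)).
In Python, from cell import monitor, imaging, job, find_in, trace gives the robot as it stands. The module is installed in compiled form; this text tells all that it offers.
- The arm moves only by the tool arm_command, never from a script. Its argument "steps" is a list of rows, each a list of 5 numbers: the opening, from 0 (shut) to 1 (fully open), then the shift along the tool's x, y, z in mm, then the turn about the tool's z in degrees. In form: [[gripper, dx, dy, dz, turn], ...]. A call has 1 to 20 rows; each row is the pose to reach, as a shift and turn from the pose commanded when the call began, along the tool's axes at that moment; what a row does not reach only later rows make up. A row lasts 1/8 s, in which the tool goes at most 62.5 mm and 10.7 degrees, less where a joint would pass 70% of its speed; a pose out of reach is approached as far as the arm can. A call with a gripper value outside its range is refused whole. The fingers move at their own pace and stop on an object; "force" is the grip in N (left out, the last holds). Time passes only in rows, so rows that repeat a pose let the fingers close. It gives the time, the measured TCP pose, the force, the opening and the grip force at its end, in the units of the state.
- monitor.read_state(): the state, without advancing time (a new reading comes with each control period).
- imaging.camera(name): name is "side" or "top" or "wrist"; returns a dict with "img" (400x640x3 uint8, red, green, blue), "mtx" (3x3 intrinsics, pixels), "D" ([k1, k2, p1, p2, k3] as OpenCV has them; the pictures are not rectified), "view" (4x4, takes a point from world to camera coordinates). Camera axes: x right, y down, z forward; pixel columns grow to the right and rows downward; lengths in mm; the calibration is good to about 2 mm. A picture is of the moment at which its call begins. There is no depth.
- job.sign_off(): hands the job in; it is judged then, once.
Trained networks look in a picture, given as the dict that the camera call returned (one of the last four; its "shot" number tells which), for a name from the list of things; names that differ only in an ending like _2 or _b are one class to them, and where a whole thing is asked for, a point or a joint stands for the part that bears it (a point fixed in the world has none). Each returns a list of dicts, best first, with "p" (0 to 1); they miss things now and then, are a little off and sometimes report something else, mostly with a low value. They report only what shows in the picture. A call takes as long as a camera call.
- find_in(picture, target): "rect" ([centre column, centre row, width, height] in pixels, round what is visible of it).
- trace(picture, target): "region" (400x640 bool, what is visible of it) and "rect" ([centre column, centre row, width, height] in pixels, round what is visible of it).
The state is a dict: "clock": time; "joints": joint angles; "qd": joint speeds; "effort": joint torques, N m; "eef_pos": TCP position; "eef_rot": TCP orientation; "wrist_force": force on the tool from outside, world axes, zero at the start; "moment": the same for the moment, N m; "finger_gap": finger opening in mm; "finger_force": force on a finger pad.
Only numpy, scipy, OpenCV 4.12 (cv2) and the standard library are available. Lean on these libraries where they do the work, as an engineer would, in place of code of your own. Each camera call takes 0.05 s, during which the arm holds its last target. There are 200 camera calls.

## Working session

There is one attempt and no reset: what is moved stays moved. The work goes in short steps, Python scripts to look and compute and a tool call to move; the robot and the scene stay as the last step left them, time stands still between calls to the robot, and variables do not carry over. Pictures are saved under pics/ and viewed, at most 10 in all, crops included, and the job is handed in when it is done.

Besides the shell and the picture viewer there is one more tool, called after "Request:" as a command line: name --pt "numbers of a row" for each row, then --argument value for the rest. arm_command: Moves the arm, as the interface text tells. Its arguments: {"type":"object","properties":{"steps":{"type":"array","items":{"type":"array","items":{"type":"number"}}},"force":{"type":"number"}},"required":["steps"]}

```bash
mkdir -p pics; cat > h.py <<'E'
import numpy as np, cv2
from cell import monitor, imaging, job, find_in, trace
def ray(c,px,z=0.):
    p=cv2.undistortPoints(np.array(px,float).reshape(-1,1,2),c["mtx"],np.array(c["D"],float)).reshape(-1,2)
    V=np.array(c["view"]);R,t=V[:3,:3],V[:3,3];o=-R.T@t
    d=np.c_[p,np.ones(len(p))]@R
    return o+d*((z-o[2])/d[:,2])[:,None]
def proj(c,P):
    V=np.array(c["view"]);return cv2.projectPoints(np.array(P,float).reshape(-1,1,3),cv2.Rodrigues(V[:3,:3])[0],V[:3,3],c["mtx"],np.array(c["D"],float))[0].reshape(-1,2)
def save(c,n): cv2.imwrite("pics/"+n,c["img"][:,:,::-1])
E
python3 - <<'E'
from h import *
s=monitor.read_state();print({k:np.round(v,3) for k,v in s.items()})
for n in ("top","side"):
    c=imaging.camera(n);save(c,n+"0.png")
    V=np.array(c["view"]);print(n,"cam at",-V[:3,:3].T@V[:3,3])
    for t in ("tip_box","near_rail","far_rail","stop","beaker","loose_cap","usb_stick"):
        r=find_in(c,t)
        if r: print(t,round(r[0]["p"],2),np.round(r[0]["rect"]),ray(c,r[0]["rect"][:2])[0].round())
E
```

```text
{'clock': np.float64(0.0), 'joints': array([-1.282,  0.3  ,  1.522,  0.   ,  1.321, -0.067]), 'qd': array([-0.   , -0.   ,  0.   ,  0.001,  0.   ,  0.002]), 'effort': array([ 0.0000e+00, -5.3181e+01, -3.5274e+01,  7.1000e-02,  2.4000e-02,
       -0.0000e+00]), 'eef_pos': array([ 191.532, -515.308,  223.866]), 'eef_rot': array([-3.14 , -0.   ,  0.356]), 'wrist_force': array([-0.208, -0.728, -0.137]), 'moment': array([-0.031,  0.043,  0.047]), 'finger_force': np.float64(0.0), 'finger_gap': np.float64(93.916)}
top cam at [ 376.89746962 -148.79560836 1153.1975916 ]
tip_box 0.73 [281. 194.  74.  50.] [480. -44.   0.]
near_rail 0.71 [165. 185.  34.  29.] [503. 312.   0.]
far_rail 0.7 [286. 173.  63.   7.] [546. -57.   0.]
stop 0.58 [250. 193.   9.  44.] [484.  50.   0.]
beaker 0.68 [164. 186.  35.  31.] [501. 313.   0.]
loose_cap 0.49 [178. 213.  17.   9.] [419. 267.   0.]
usb_stick 0.61 [446. 219.  12.  15.] [ 413. -546.    0.]
side cam at [ 35.51154852 607.10701391 815.90765968]
tip_box 0.82 [338. 169.  40.  46.] [ 506. -308.    0.]
near_rail 0.57 [323. 227.  38.  48.] [425. -70.   0.]
far_rail 0.58 [283. 210.  37.  51.] [554. -72.   0.]
stop 0.92 [284. 243.  50.  25.] [484.  30.   0.]
beaker 0.73 [218. 306.  40.  52.] [512. 261.   0.]
loose_cap 0.73 [250. 323.  15.  19.] [423. 260.   0.]
```

```bash
python3 - <<'E'
import cv2,numpy as np
a=cv2.imread("pics/top0.png")[140:260,140:460];cv2.imwrite("pics/a.png",cv2.resize(a,(800,300),interpolation=3))
b=cv2.imread("pics/side0.png")[130:350,190:430]
cv2.imwrite("pics/b.png",cv2.resize(b,(600,550),interpolation=3))
E
```

```text
(no output)
```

View pics/a.png

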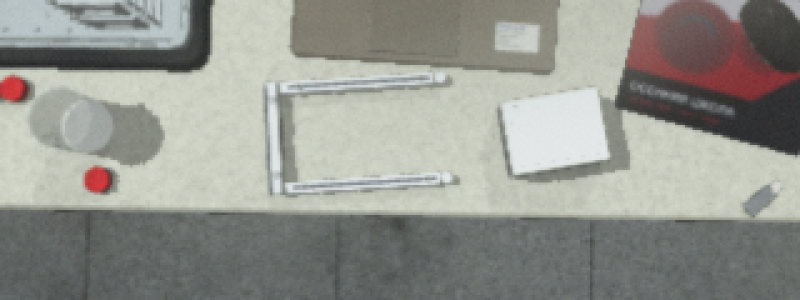

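View pics/b.png

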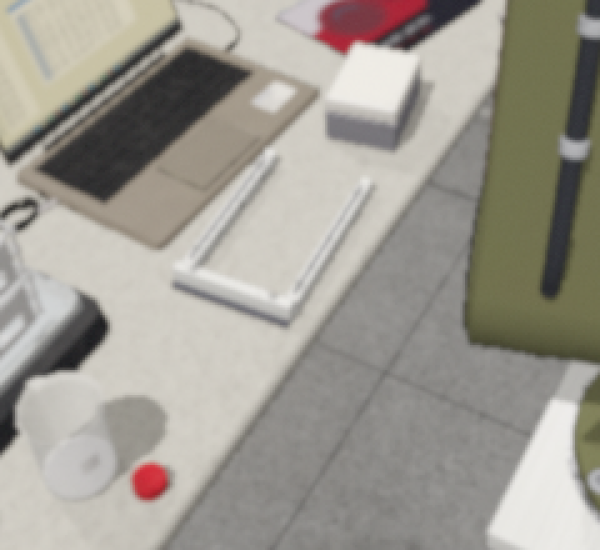

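The top crop shows the lane opening toward −y (box side), with rail ends at about (440,180) and (435,77). The box lid is at (555,130), turned a few degrees. I'll compute rough poses from these.

```bash
python3 - <<'E'
from h import *
c=imaging.camera("top")
f=lambda L:np.array(L)/2.5+[140,140]
print("rails near",ray(c,f([(290,188),(440,180)]),18).round(),"far",ray(c,f([(283,87),(435,77)]),18).round())
print("lid",ray(c,f([(500,104),(598,88),(609,157),(512,175)]),64).round(1))
w=imaging.camera("wrist");V=np.array(w["view"]);s=monitor.read_state()
from scipy.spatial.transform import Rotation as R
print("wrist cam in tool",R.from_euler("xyz",s["eef_rot"]).inv().apply(-V[:3,:3].T@V[:3,3]-s["eef_pos"]).round(1)); print(w["mtx"],V[:3,:3].round(2))
E
```

```text
rails near [[ 415.   28.   18.]
 [ 427. -150.   18.]] far [[ 535.   39.   18.]
 [ 550. -142.   18.]]
lid [[ 513.2 -216.9   64. ]
 [ 533.5 -329.2   64. ]
 [ 454.4 -342.1   64. ]
 [ 432.2 -231.5   64. ]]
wrist cam in tool [ 8.00e+01  1.00e-01 -1.61e+02]
[[294.80697486   0.         319.66158961]
 [  0.         294.80697486 199.26987548]
 [  0.           0.           1.        ]] [[ 0.35 -0.94 -0.  ]
 [-0.9  -0.33  0.27]
 [-0.26 -0.1  -0.96]]
```

Request:
arm_command --pt "1 375 -180 0 16" --pt "1 375 -180 0 16" --pt "1 375 -180 0 16" --pt "1 375 -180 0 16" --pt "1 375 -180 0 16" --pt "1 375 -180 0 16" --pt "1 375 -180 0 16" --pt "1 375 -180 0 16" --pt "1 375 -180 0 16" --pt "1 375 -180 0 16"

```text
clock: 2.15
eef_pos: [479.8, -217.0, 224.5]
eef_rot: [3.142, 0.0, 0.075]
wrist_force: [0.9, -0.9, 0.6]
finger_gap: 94.0
finger_force: 0.0
```

```bash
python3 - <<'E'
from h import *
s=monitor.read_state();print(s["clock"],s["eef_pos"].round(1),s["eef_rot"].round(3))
w=imaging.camera("wrist");save(w,"w1.png")
for t in ("tip_box","near_rail","far_rail","stop"):
    for r in trace(w,t)[:1]:
        m=r["region"].astype(np.uint8);k=max(cv2.findContours(m,0,1)[0],key=cv2.contourArea)
        print(t,r["p"],cv2.boxPoints(cv2.minAreaRect(k)).round().tolist())
E
```

```text
2.15 [ 479.8 -217.   224.5] [3.142 0.    0.075]
near_rail 0.7 [[125.0, 218.0], [125.0, 205.0], [277.0, 205.0], [277.0, 218.0]]
far_rail 0.98 [[105.0, 111.0], [273.0, 111.0], [273.0, 125.0], [105.0, 125.0]]
stop 0.66 [[89.0, 115.0], [112.0, 110.0], [134.0, 217.0], [111.0, 221.0]]
```

View pics/w1.png

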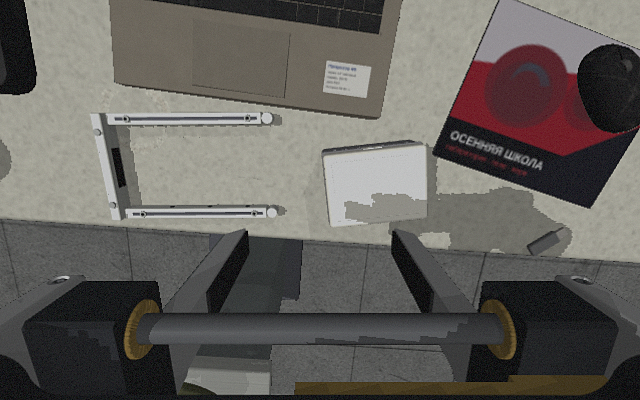

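```bash
python3 - <<'E'
import cv2,numpy as np
a=cv2.imread("pics/w1.png")
z=lambda a:cv2.resize(a,None,fx=4,fy=4,interpolation=cv2.INTER_CUBIC)
L=z(a[104:224,95:285]);R=z(a[130:240,310:440])
cv2.imwrite("pics/L.png",L);cv2.imwrite("pics/R.png",R)
g=cv2.cvtColor(a,6).astype(int)
for c in (150,190,230): print(c,"far",g[106:130,c].tolist(),"near",g[200:224,c].tolist())
E
```

```text
150 far [166, 165, 166, 159, 158, 159, 161, 188, 195, 200, 178, 93, 73, 83, 144, 203, 192, 193, 156, 89, 116, 163, 157, 157] near [159, 162, 163, 166, 153, 102, 90, 91, 119, 200, 198, 189, 113, 59, 76, 129, 204, 193, 149, 151, 150, 155, 155, 154]
190 far [157, 158, 161, 159, 161, 151, 150, 195, 198, 197, 180, 70, 76, 96, 162, 201, 198, 183, 116, 106, 152, 150, 145, 147] near [165, 164, 171, 166, 156, 82, 96, 99, 130, 201, 202, 191, 83, 72, 85, 155, 205, 190, 141, 151, 154, 153, 155, 149]
230 far [163, 160, 161, 158, 155, 155, 154, 199, 199, 194, 155, 66, 72, 106, 181, 198, 198, 183, 90, 110, 162, 155, 156, 154] near [162, 161, 162, 163, 136, 87, 91, 113, 168, 201, 198, 190, 47, 73, 100, 178, 201, 188, 140, 143, 146, 149, 152, 157]
```

View pics/L.png

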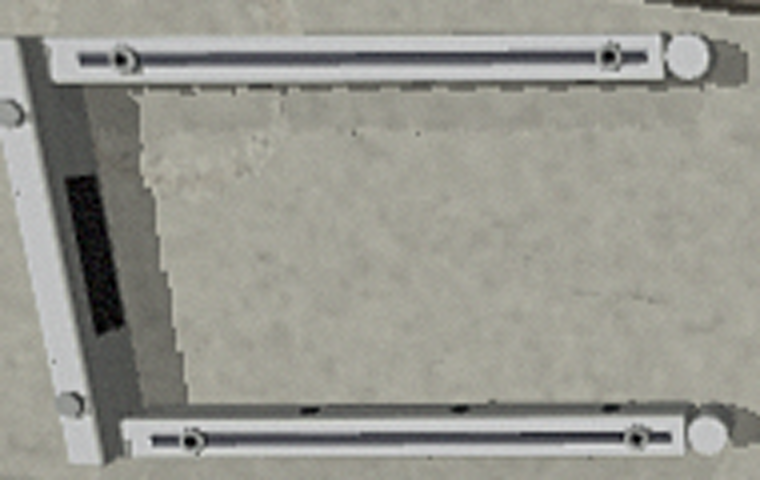

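View pics/R.png

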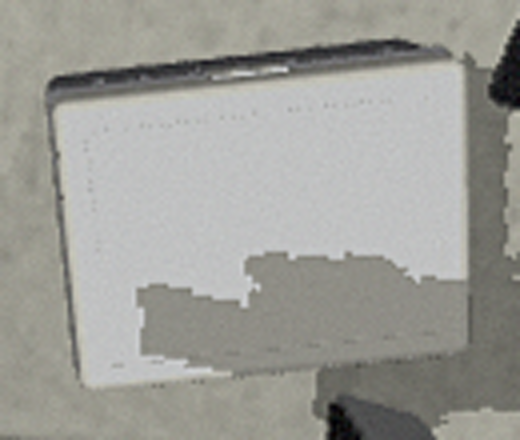

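The crops show the rails' top edges and round end discs (crop L (687,56) and (707,435)), and the lid corners in crop R at (52,102), (466,60), (468,350) and (82,387).

```bash
cat >> h.py <<'E'
from scipy.optimize import least_squares
def fit(c,px,model,x0,free=None):
    "planar pose (x,y,theta) with model pts in own frame; mask NaN pixel coords ignored"
    px=np.array(px,float);m=np.array(model,float)
    def P(q):
        C,S=np.cos(q[2]),np.sin(q[2]);return np.c_[m[:,:2]@np.array([[C,S],[-S,C]])+q[:2],m[:,2]]
    f=lambda q:np.nan_to_num(proj(c,P(q))-px).ravel()
    r=least_squares(f,x0);return r.x,f(r.x).reshape(-1,2)
def rel(lane,box):
    C,S=np.cos(lane[2]),np.sin(lane[2]);d=box[:2]-lane[:2];return np.array([C*d[0]+S*d[1],-S*d[0]+C*d[1],np.degrees(box[2]-lane[2])])
E
python3 - <<'E'
from h import *
w=imaging.camera("wrist")
n=np.nan
f=lambda L,o:(np.array(L)+.5)/4-.5+o
rl=[(n,0)]
px=f([(120,38),(600,35),(120,83),(600,80),(200,418),(650,415),(200,458),(650,455)],[95,104]); px[:,0]=n
E=[]
# edges: only rows matter -> give columns by intersect: use two-point iterative (y free ~ little effect as rails are image-horizontal)
mod=[(67,65,18),(67,-65,18),(53,65,18),(53,-65,18),(-53,65,18),(-53,-65,18),(-67,65,18),(-67,-65,18),(60,-93,18),(-60,-93,18)]
px=np.r_[px,f([(687,56),(707,435)],[95,104])]
lane,r=fit(w,px,mod,[482,-65,.075]);print("lane",lane,r.round(1).tolist())
b=f([(52,102),(466,60),(468,350),(82,387)],[310,130])
box,r=fit(w,b,[(44,58,64),(44,-58,64),(-44,-58,64),(-44,58,64)],[480,-280,.18]);print("box",box,r.round(1).tolist())
print("rel",rel(lane,box)); print(ray(w,b,64).round(1))
print("stop face foot px",(proj(w,[[*(lane[:2]+100*np.array([-np.sin(lane[2]),np.cos(lane[2])])),0]])-[95,104])*4)
E
```

```text
lane [ 4.84480669e+02 -5.91745446e+01  8.31396484e-02] [[0.0, -0.6], [0.0, -0.6], [0.0, 0.2], [0.0, 0.2], [0.0, 0.1], [0.0, 0.2], [0.0, 0.2], [0.0, 0.3], [-0.1, 0.0], [0.1, 0.1]]
box [ 4.86811417e+02 -2.79675948e+02  1.79007431e-01] [[-1.9, -1.5], [2.0, -2.2], [1.7, 2.1], [-1.7, 2.5]]
rel [ -15.98859911 -219.93332172    5.49281934]
[[ 518.3 -217.    64. ]
 [ 538.  -327.2   64. ]
 [ 456.3 -342.2   64. ]
 [ 436.5 -232.2   64. ]]
stop face foot px [[118.53466462 247.6026048 ]]
```

Request:
arm_command --pt "0.75 -36 32 0 -0.5" --pt "0.75 -72 64 0 -0.5" --pt "0.75 -72 64 30 -0.5" --pt "0.75 -72 64 80 -0.5" --pt "0.75 -72 64 130 -0.5" --pt "0.75 -72 64 170 -0.5" --pt "0.75 -72 64 184 -0.5" --pt "0.75 -72 64 184 -0.5" --pt "0.75 -72 64 184 -0.5"

```text
clock: 3.58
eef_pos: [414.2, -286.1, 42.0]
eef_rot: [3.14, -0.002, 0.085]
wrist_force: [1.3, 0.1, 0.0]
finger_gap: 70.4
finger_force: 0.0
```

```bash
python3 - <<'E'
from h import *
lane=np.array([484.5,-59.2,.0831]);s=monitor.read_state();print(s["eef_pos"].round(1),s["eef_rot"].round(4),rel(lane,np.r_[s["eef_pos"][:2],s["eef_rot"][2]]).round(2),s["finger_gap"])
c=imaging.camera("wrist");a=c["img"][:,:,::-1]
cv2.imwrite("pics/w2.png",a)
E
```

```text
[ 414.2 -286.1   42. ] [ 3.14e+00 -1.70e-03  8.53e-02] [-8.8910e+01 -2.2025e+02  1.2000e-01] 70.3985550570803
```

View pics/w2.png

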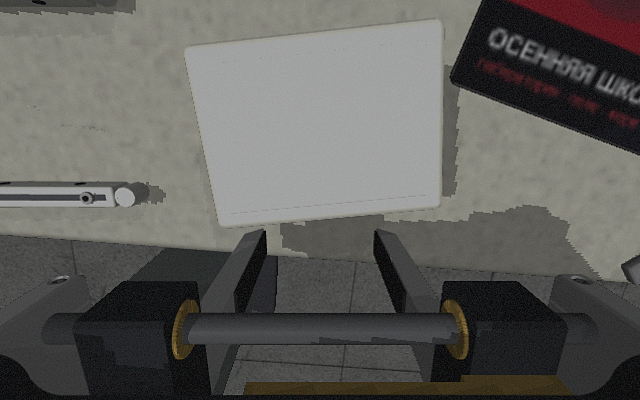

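The fingers stand beside the box's near side (lower lid edge from (220,226) to (440,207)). Next is a slow push toward +x.

Request:
arm_command --pt "0.75 6 0 0 0" --pt "0.75 12 0 0 0" --pt "0.75 16 0 0 0" --pt "0.75 20 0 0 0" --pt "0.75 23 0 0 0" --pt "0.75 26 0 0 0" --pt "0.75 29 0 0 0" --pt "0.75 31 0 0 0" --pt "0.75 33 0 0 0" --pt "0.75 33 0 0 0" --pt "0.75 33 0 0 0"

```text
clock: 5.0
eef_pos: [446.5, -282.7, 40.5]
eef_rot: [3.141, -0.0, 0.085]
wrist_force: [0.0, -0.3, 1.1]
finger_gap: 70.4
finger_force: 0.0
```

```bash
cat >> h.py <<'E'
LANE=np.array([484.48,-59.17,.0831])
def quad(g,guess):
    "lid quad by line fit to gradient maxima near guessed edges (pixel corners)"
    g=cv2.GaussianBlur(g,(0,0),1).astype(float);cs=np.array(guess,float);ctr=cs.mean(0)
    for rad in (8,4):
        Ls=[]
        for i in range(4):
            a,b=cs[i],cs[(i+1)%4];d=(b-a)/np.linalg.norm(b-a);n=np.array([-d[1],d[0]])
            if n@(ctr-a)>0:n=-n
            t=np.arange(-rad,rad+.1,.25);pts=[]
            for u in np.linspace(.1,.9,40):
                p=a+u*(b-a)+t[:,None]*n
                v=cv2.remap(g.astype(np.float32),p[:,0].astype(np.float32)[None],p[:,1].astype(np.float32)[None],1)[0]
                k=np.argmin(np.gradient(v));pts.append(p[k])
            vx,vy,x,y=cv2.fitLine(np.array(pts,np.float32),cv2.DIST_HUBER,0,.01,.01).ravel();Ls.append(np.cross([x,y,1],[x+vx,y+vy,1]))
        cs=np.array([(lambda h:h[:2]/h[2])(np.cross(Ls[i-1],Ls[i])) for i in range(4)])
    return cs
LID=[(42,56.5,64),(42,-56.5,64),(-42,-56.5,64),(-42,56.5,64)]
def boxpose(c,guess):
    q=quad(cv2.cvtColor(c["img"],cv2.COLOR_RGB2GRAY),guess)
    b,r=fit(c,q,LID,[490,-280,.08]);return b,np.abs(r).max(),q
def lid_guess(c,lb):
    "pixel corners for a guessed lane-frame pose (x,y,deg)"
    C,S=np.cos(LANE[2]),np.sin(LANE[2]);th=LANE[2]+np.radians(lb[2])
    o=LANE[:2]+[C*lb[0]-S*lb[1],S*lb[0]+C*lb[1]]
    c2,s2=np.cos(th),np.sin(th);m=np.array(LID);return proj(c,np.c_[m[:,:2]@np.array([[c2,s2],[-s2,c2]])+o,m[:,2]])
def tcp():
    s=monitor.read_state();return rel(LANE,np.r_[s["eef_pos"][:2],s["eef_rot"][2]]).round(2)
E
python3 - <<'E'
from h import *
print("tcp",tcp(),monitor.read_state()["wrist_force"].round(1))
c=imaging.camera("wrist");save(c,"w3.png")
for g in ([0,-220,0],[-3,-221,1]):
    b,r,q=boxpose(c,lid_guess(c,g));print(rel(LANE,b),r,q.round().tolist())
E
```

```text
tcp [-5.6410e+01 -2.1963e+02  1.2000e-01] [ 0.  -0.3  1.1]
[  -1.85684295 -221.37321043    1.2125623 ] 7.6000339463573425 [[185.0, 79.0], [460.0, 79.0], [439.0, 243.0], [210.0, 255.0]]
[  -2.67339187 -222.89504686    1.29543822] 10.806089358362385 [[184.0, 79.0], [460.0, 79.0], [438.0, 253.0], [226.0, 252.0]]
```

View pics/w3.png

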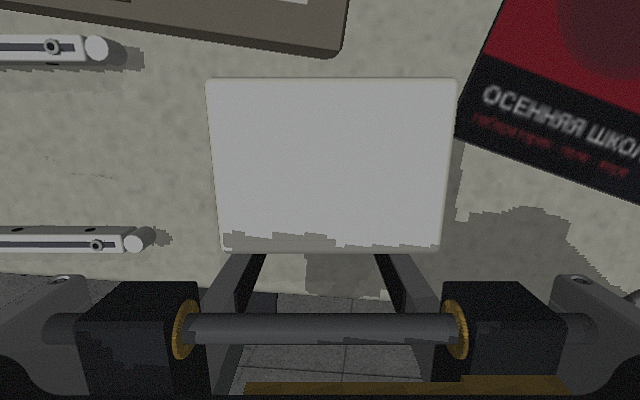

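The box is now aligned with the hand. Its lid corners are at about (206,79), (457,79), (441,251) and (221,251).

```bash
python3 - <<'E'
from h import *
c=imaging.camera("wrist")
b,r=fit(c,[(206,79),(457,79),(441,251.5),(221,251.5)],LID,[490,-280,.08]);print(rel(LANE,b),r.round(1).tolist())
print(ray(c,[(206,79),(457,79),(441,251.5),(221,251.5)],64).round(1).tolist())
n=np.nan
l,r=fit(c,[(96,49),(137,240),(n,36),(n,61),(n,233.5),(n,251)],[(60,-93,18),(-60,-93,18),(67,-82,18),(53,-82,18),(-53,-82,18),(-67,-82,18)],LANE);print("lane",l,r.round(1).tolist(), "rel",rel(l,b))
E
```

```text
[  -2.91065798 -225.07942514    0.2666765 ] [[-4.4, -0.9], [5.3, -1.7], [-0.2, 2.3], [-0.9, 2.8]]
[[537.0, -225.6, 64.0], [546.2, -334.2, 64.0], [464.7, -343.5, 64.0], [455.1, -231.6, 64.0]]
lane [ 4.82292085e+02 -6.13906306e+01  1.08177004e-01] [[-0.1, -1.8], [0.2, 3.2], [0.0, -2.3], [0.0, 0.2], [0.0, 0.5], [0.0, 2.0]] rel [  -6.13859035 -222.96424533   -1.17013   ]
```

Request:
arm_command --pt "0.75 1.5 0 0 0" --pt "0.75 2.5 0 0 0" --pt "0.75 3.5 0 0 0" --pt "0.75 3.5 0 0 0" --pt "0.75 3.5 0 0 0" --pt "0.75 -3 0 0 0" --pt "0.75 -20 0 0 0" --pt "0.75 -20 0 -20 0" --pt "0.75 -20 0 -70 0" --pt "0.5 0 0 -130 0" --pt "0.5 30 30 -184 0" --pt "0.5 30 80 -184 0" --pt "0.5 30 80 -184 0" --pt "0.5 30 80 -184 0" --pt "0.5 30 80 -184 0"

```text
clock: 6.98
eef_pos: [482.9, -359.0, 224.3]
eef_rot: [-3.141, 0.0, 0.086]
wrist_force: [0.2, -0.5, -1.2]
finger_gap: 46.6
finger_force: 0.0
```

```bash
python3 - <<'E'
from h import *
print("tcp",tcp(),monitor.read_state()["eef_pos"],monitor.read_state()["wrist_force"].round(1))
c=imaging.camera("wrist");save(c,"w4.png")
print(lid_guess(c,[0,-221,0]).round().tolist())
a=c["img"][80:230,150:450,::-1].copy()
cv2.imwrite("pics/w4c.png",cv2.resize(a,(800,400),interpolation=3))
E
```

```text
tcp [-2.642e+01 -2.987e+02  1.600e-01] [ 482.94636333 -359.03158812  224.3090397 ] [ 0.2 -0.5 -1.2]
[[193.0, 126.0], [300.0, 126.0], [301.0, 202.0], [202.0, 202.0]]
```

View pics/w4c.png

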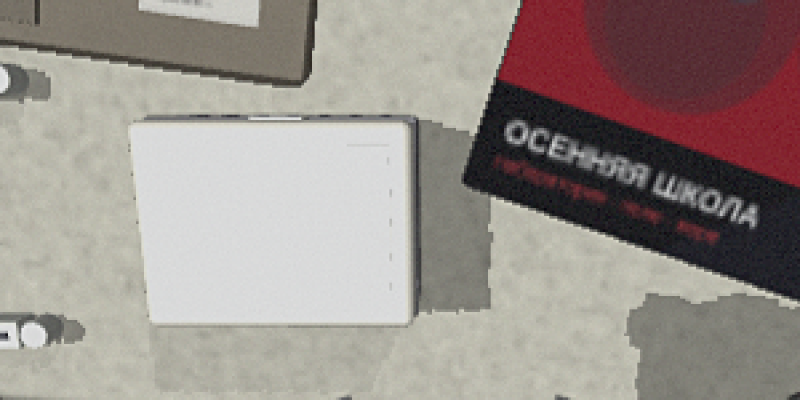

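The box is square to the rails, with lid rows 125.5–201.5 against 126–202 predicted for a centred box. I'll put numbers on it and plan the approach from behind.

```bash
python3 - <<'E'
from h import *
c=imaging.camera("wrist")
f=lambda L:(np.array(L)+.5)/(8/3)-.5+[150,80]
b,r,q=boxpose(c,f([(130,122),(414,122),(412,325),(150,325)]));print("auto",rel(LANE,b),r,q.round(1).tolist())
b,r=fit(c,f([(130,122),(414,122),(412,325),(150,325)]),LID,[490,-280,.08]);print("eye",rel(LANE,b),r.round(1).tolist())
n=np.nan;print("rail discs px crop", ((proj(c,[ [LANE[0]+np.cos(LANE[2])*x+np.sin(LANE[2])*93,LANE[1]+np.sin(LANE[2])*x-np.cos(LANE[2])*93,18] for x in (60,-60)])-[150,80]+.5)*8/3-.5).round(1).tolist())
E
```

```text
auto [ 1.27269118e+00 -2.25087935e+02  8.16977047e-03] 1.1435518730780245 [[197.4, 125.7], [303.3, 125.7], [303.4, 200.3], [205.6, 200.3]]
eye [ 8.02269857e-01 -2.26086432e+02 -1.80536731e-01] [[-0.6, -0.3], [-0.3, 0.3], [1.1, 0.3], [-0.1, -0.2]]
rail discs px crop [[-6.9, 77.8], [32.1, 334.6]]
```

Request:
arm_command --pt "0.5 9 9 0 -10" --pt "0.5 18 18 0 -20" --pt "0.5 27 26 0 -30" --pt "0.5 27 26 0 -40" --pt "0.5 27 26 0 -50" --pt "0.5 27 26 0 -60" --pt "0.5 27 26 0 -70" --pt "0.5 27 26 0 -80" --pt "0.5 27 26 0 -89.8" --pt "0.5 27 26 30 -89.8" --pt "0.5 27 26 80 -89.8" --pt "0.5 27 26 130 -89.8" --pt "0.5 27 26 165 -89.8" --pt "0.5 27 26 179 -89.8" --pt "0.5 27 26 179 -89.8" --pt "0.5 27 26 179 -89.8"

```text
clock: 9.07
eef_pos: [512.9, -383.9, 47.3]
eef_rot: [3.14, 0.002, 1.653]
wrist_force: [0.8, -0.0, 0.3]
finger_gap: 47.0
finger_force: 0.0
```

```bash
python3 - <<'E'
from h import *
s=monitor.read_state();print("tcp",tcp(),s["eef_pos"].round(1),s["joints"].round(2),s["wrist_force"].round(1),s["clock"])
E
```

```text
tcp [   1.35 -325.97   89.93] [ 512.9 -383.9   47.3] [-0.7   0.68  1.39 -0.    1.06 -0.78] [ 0.8 -0.   0.3] 9.075
```

Request:
arm_command --pt "0.5 12 0 0 0" --pt "0.5 24 0 0 0" --pt "0.5 30 0 0 0" --pt "0.5 34 0 0 0" --pt "0.5 38 0 0 0" --pt "0.5 43 0 0 0" --pt "0.5 49 0 0 0" --pt "0.5 55 0 0 0" --pt "0.5 61 0 0 0" --pt "0.5 67 0 0 0" --pt "0.5 73 0 0 0" --pt "0.5 79 0 0 0" --pt "0.5 84 0 0 0" --pt "0.5 87 0 0 0" --pt "0.5 88 0 0 0" --pt "0.5 88 0 0 0"

```text
clock: 11.08
eef_pos: [504.9, -295.5, 45.2]
eef_rot: [-3.141, -0.001, 1.653]
wrist_force: [0.9, -1.0, 0.8]
finger_gap: 46.8
finger_force: 0.7
```

```bash
python3 - <<'E'
from h import *
s=monitor.read_state();print("tcp",tcp(),s["wrist_force"].round(1))
c=imaging.camera("wrist");cv2.imwrite("pics/w5.png",c["img"][:300,:,::-1])
t=tcp();print(lid_guess(c,[t[0],t[1]+66,0]).round().tolist())
def P(x,y,z): C,S=np.cos(LANE[2]),np.sin(LANE[2]);return [LANE[0]+C*x-S*y,LANE[1]+S*x+C*y,z]
print("rail inner top far/near px",proj(c,[P(53,-80,18),P(53,-20,18),P(-53,-80,18),P(-53,-20,18),P(60,-93,18),P(-60,-93,18)]).round().tolist())
E
```

```text
tcp [   0.73 -237.23   89.93] [ 0.9 -1.   0.8]
[[419.0, 11.0], [399.0, 254.0], [241.0, 254.0], [221.0, 11.0]]
rail inner top far/near px [[416.0, -34.0], [427.0, -180.0], [220.0, -33.0], [208.0, -180.0], [427.0, -6.0], [210.0, -6.0]]
```

View pics/w5.png

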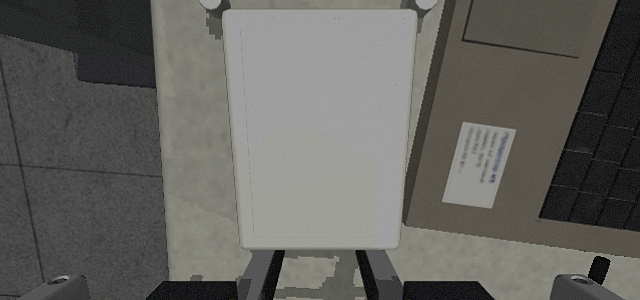

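The box is square and centred at the mouth. The discs at columns 210 and 427 have their middle at 318.5, and the lid's middle is 320. Continuing.

Request:
arm_command --pt "0.5 3 0 0 0" --pt "0.5 8 0 0 0" --pt "0.5 14 0 0 0" --pt "0.5 21 0 0 0" --pt "0.5 28 0 0 0" --pt "0.5 35 0 0 0" --pt "0.5 42 0 0 0" --pt "0.5 49 0 0 0" --pt "0.5 56 0 0 0" --pt "0.5 63 0 0 0" --pt "0.5 70 0 0 0" --pt "0.5 77 0 0 0" --pt "0.5 84 0 0 0" --pt "0.5 91 0 0 0" --pt "0.5 98 0 0 0" --pt "0.5 104 0 0 0" --pt "0.5 108 0 0 0" --pt "0.5 110 0 0 0" --pt "0.5 110 0 0 0"

```text
clock: 13.5
eef_pos: [496.0, -186.0, 45.5]
eef_rot: [3.142, -0.0, 1.653]
wrist_force: [-0.4, 0.6, -0.4]
finger_gap: 47.2
finger_force: 0.0
```

```bash
python3 - <<'E'
from h import *
s=monitor.read_state();print("tcp",tcp(),s["wrist_force"].round(1))
c=imaging.camera("wrist");cv2.imwrite("pics/w6.png",c["img"][:300,:,::-1])
t=tcp();print(lid_guess(c,[t[0],t[1]+66,0]).round().tolist())
E
```

```text
tcp [   1.   -127.36   89.93] [-0.4  0.6 -0.4]
[[419.0, 11.0], [399.0, 254.0], [241.0, 254.0], [221.0, 11.0]]
```

View pics/w6.png

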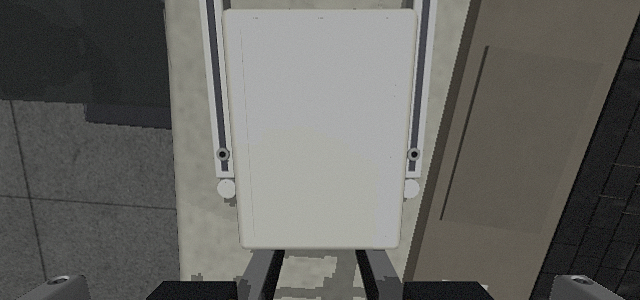

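Still centred in the lane: the discs' middle is at column 319 and the box's at about 320. Next I close most of the remaining gap, then creep to the stop.

Request:
arm_command --pt "0.5 3 0 0 0" --pt "0.5 8 0 0 0" --pt "0.5 14 0 0 0" --pt "0.5 21 0 0 0" --pt "0.5 28 0 0 0" --pt "0.5 35 0 0 0" --pt "0.5 42 0 0 0" --pt "0.5 49 0 0 0" --pt "0.5 56 0 0 0" --pt "0.5 63 0 0 0" --pt "0.5 70 0 0 0" --pt "0.5 76 0 0 0" --pt "0.5 82 0 0 0" --pt "0.5 87 0 0 0" --pt "0.5 91 0 0 0" --pt "0.5 94 0 0 0" --pt "0.5 96 0 0 0" --pt "0.5 97 0 0 0" --pt "0.5 97 0 0 0"

```text
clock: 15.92
eef_pos: [488.1, -89.3, 45.4]
eef_rot: [-3.142, -0.0, 1.653]
wrist_force: [0.8, -1.0, 1.3]
finger_gap: 47.0
finger_force: 0.5
```

```bash
python3 - <<'E'
from h import *
s=monitor.read_state();print("tcp",tcp(),s["wrist_force"].round(1),s["moment"].round(2))
for n in ("side","top"):
    c=imaging.camera(n)
    for t in ("tip_box","stop"):
        for r in find_in(c,t)[:1]: print(n,t,r["p"],np.round(r["rect"],1))
E
```

```text
tcp [  1.07 -30.37  89.92] [ 0.8 -1.   1.3] [-0.15 -0.2   0.01]
side tip_box 0.79 [295.  220.6  48.7  53.6]
side stop 0.96 [281.9 244.3  49.9  27. ]
top tip_box 0.4 [253.4 186.3   3.5  12.5]
top stop 0.44 [314.6 210.9  13.5   7.9]
```

Request:
arm_command --pt "0.5 1 0 0 0" --pt "0.5 2 0 0 0" --pt "0.5 3 0 0 0" --pt "0.5 4 0 0 0" --pt "0.5 4 0 0 0"

```text
clock: 16.85
eef_pos: [487.8, -85.3, 45.5]
eef_rot: [-3.142, -0.0, 1.653]
wrist_force: [-0.2, 0.4, -0.5]
finger_gap: 46.9
finger_force: 0.0
```

Request:
arm_command --pt "0.5 0.5 0 0 0" --pt "0.5 1 0 0 0" --pt "0.5 1 0 0 0"

```text
clock: 17.23
eef_pos: [487.8, -85.0, 45.6]
eef_rot: [3.141, 0.001, 1.653]
wrist_force: [-0.5, -6.3, 0.2]
finger_gap: 47.1
finger_force: 3.1
```

Request:
arm_command --pt "0.5 0.5 0 0 0" --pt "0.5 1 0 0 0" --pt "0.5 1 0 0 0"

```text
clock: 17.6
eef_pos: [487.8, -84.8, 45.9]
eef_rot: [3.141, 0.002, 1.653]
wrist_force: [-1.4, -14.0, 2.2]
finger_gap: 46.9
finger_force: 6.8
```

The force rose to 14 N at the expected place, so the box is against the stop. Now I back off straight and lift.

Request:
arm_command --pt "0.5 -1 0 0 0" --pt "0.5 -3 0 0 0" --pt "0.5 -10 0 0 0" --pt "0.5 -25 0 0 0" --pt "0.5 -40 0 -10 0" --pt "0.5 -50 0 -50 0" --pt "0.5 -70 0 -100 0" --pt "0.5 -90 0 -150 0" --pt "0.5 -90 0 -179 0" --pt "0.5 -90 0 -179 0" --pt "0.5 -90 0 -179 0" --pt "0.5 -90 0 -179 0"

```text
clock: 19.1
eef_pos: [494.6, -173.1, 223.3]
eef_rot: [-3.14, -0.001, 1.653]
wrist_force: [0.1, 0.3, -0.1]
finger_gap: 47.0
finger_force: 0.0
```

```bash
python3 - <<'E'
from h import *
s=monitor.read_state();print("tcp",tcp(),s["eef_pos"].round(1),s["wrist_force"].round(1))
c=imaging.camera("wrist");save(c,"w7.png")
g=lid_guess(c,[1,41,0]);b,r,q=boxpose(c,g);print(rel(LANE,b),r,g.round().tolist(),q.round(1).tolist())
C,S=np.cos(LANE[2]),np.sin(LANE[2])
P=lambda x,y,z:[LANE[0]+C*x-S*y,LANE[1]+S*x+C*y,z]
print("pred discs",proj(c,[P(60,-93,18),P(-60,-93,18)]).round(1).tolist(),"stop face top",proj(c,[P(0,100,26)]).round(1).tolist())
G=cv2.cvtColor(c["img"],cv2.COLOR_RGB2GRAY)
x0,x1=int(q[:,0].min()),int(q[:,0].max());ym=int(q[:,1].mean());
print("row",ym,x0-45,G[ym,x0-45:x0+6].tolist(),x1-5,G[ym,x1-5:x1+46].tolist())
yt=int(q[:,1].min());print("col",yt-25,G[max(0,yt-25):yt+8,int(q[:,0].mean())].tolist())
E
```

```text
tcp [   0.6  -114.35   89.93] [ 494.6 -173.1  223.3] [ 0.1  0.3 -0.1]
[ 2.66122395 35.61622834  2.83705339] 8.91728480919113 [[366.0, -34.0], [361.0, 96.0], [279.0, 96.0], [275.0, -34.0]] [[359.3, -21.9], [374.3, 95.3], [278.8, 95.4], [275.8, -21.7]]
pred discs [[367.6, 164.0], [271.6, 164.1]] stop face top [[319.3, -18.9]]
row 36 230 [117, 111, 106, 107, 105, 112, 111, 111, 111, 116, 95, 136, 156, 166, 174, 183, 183, 186, 187, 189, 185, 186, 182, 184, 182, 179, 176, 175, 182, 149, 205, 225, 228, 241, 105, 86, 84, 93, 235, 228, 230, 223, 94, 71, 152, 192, 117, 142, 202, 225, 224] 369 [228, 231, 198, 112, 92, 85, 151, 227, 227, 229, 195, 185, 193, 193, 195, 195, 195, 192, 191, 191, 193, 190, 190, 189, 193, 194, 202, 213, 213, 209, 198, 197, 209, 117, 72, 77, 72, 120, 124, 128, 126, 125, 123, 130, 126, 124, 125, 124, 127, 126, 122]
col -46 [224, 220, 222, 221, 221, 225, 221, 224, 224, 222, 220, 220, 223, 223, 222, 223, 222, 220, 223, 222, 222, 221, 223, 221, 223, 221, 223, 225, 224, 222, 224, 222, 223, 220, 224, 224, 222, 223, 222, 223, 224, 223, 223, 224, 220, 222, 224, 224, 223, 224,
[... 926 characters left out ...]
, 198, 196, 192, 190, 187, 187, 186, 190, 189, 196, 195, 197, 198, 196, 196, 191, 190, 187, 193, 192, 197, 202, 207, 205, 202, 199, 203, 207, 196, 198, 201, 195, 191, 196, 197, 197, 200, 198, 193, 192, 192, 197, 202, 199, 200, 192, 126, 128, 125, 126, 125, 145, 191, 191, 196, 191, 126, 133, 135, 136, 134, 137, 134, 130, 154, 203, 194, 183, 127, 137, 159, 209, 205, 195, 129, 137, 109, 40, 47, 61, 68, 65, 73, 78, 79, 78, 84, 90, 87, 95, 93, 95, 94, 100, 100, 97, 98, 104, 100, 100, 103, 105, 105, 99, 99, 91, 81, 89, 149, 22, 49, 44, 48, 40, 32, 34, 24, 21, 26, 17, 38, 38, 42, 37, 74, 93, 85, 124, 98, 136, 133, 10, 43, 191, 67, 107, 140, 118, 161, 106, 11, 48, 58, 33, 30, 27, 73, 67, 68, 66, 66]
```

```bash
python3 -c "
from h import *
print(job.sign_off())"
```

```text
the job is handed in; nothing more can be done
None
```

The tip box is pushed straight into the lane and up against the stop (about 14 N at contact), roughly 1 mm off the centre line; the hand has been withdrawn and the job handed in, but I did not get a direct camera view of the box's front end at the stop.

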